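Press home the relay the inspector marked

ROBOT

A 6-joint arm with a two-finger parallel gripper is mounted at the origin on the work surface. World frame = base frame: x ahead of the robot, y to its left, z up, the work surface at z = 0. Lengths are in m, angles in rad, forces in N, time in s.
With the tool pointing down it reaches from about 0.4 to 0.825 m from the base axis. Payload 7 kg.
Tool frame: the origin (TCP) lies at the very end of the fingers, on their centre line; the grasp point (between the pads) lies 19 mm behind it (arm.grasp_offset is the distance from the TCP to the grasp point, in m); z points along the fingers, y is the line along which they close (so a half turn about z gives the same grasp; the last joint's range is limited). The gripper opens to 88 mm and grips with 3 to 60 N. Pads are 19 mm wide; open, the fingers measure 130 mm over their backs; the gripper's body (78 mm by 193 mm) begins 47 mm behind the grasp point.
Start: joints at [1.425, 0.359, 0.012, 0, -1.224, -0.288], TCP at [0.284, 0.612, 0.227] pointing down, gripper open.
Joint ranges: [-3.07, 3.07], [-1.43, 2.12], [-1.02, 1.25], [-3.03, 1.67], [-3.05, -0], [-3.03, 3.03]. Speed limits (rad/s): [2.39, 2.39, 3.01, 3.14, 3.14, 3.14].

INTERFACE

Orientations are given as [roll, pitch, yaw] about the fixed x, y, z axes, in that order (R = Rz(yaw) Ry(pitch) Rx(roll)).
In Python, from station import get_state, cams, arm, nets gives the robot as it stands.
- The arm moves only by the shell command python3 -m creep 'ROWS' [FORCE]. ROWS is a JSON object of lists of equal length, an entry for each row: "translation": the shift along the world's x, y, z in mm, a list of three; "spin": the turn about the world's z in rad; "gripper": the opening, from 0 (shut) to 1 (fully open). In form: {"translation": [[dx, dy, dz], ...], "spin": [spin, ...], "gripper": [gripper, ...]}. A call has 1 to 8 rows; each row shifts and turns the commanded pose from where the row before left it; what a row does not reach is not made up. A row lasts 1/10 s, in which the tool goes at most 50 mm and 8.59 degrees, less where a joint would pass 70% of its speed; a pose out of reach is approached as far as the arm can. A call is refused whole if a number of a shift passes 50 or a number of a turn 0.15, either way. A call with a gripper value outside its range is refused whole. The fingers move at their own pace and stop on an object; FORCE is the grip in N (left out, the last holds). Time passes only in rows, so rows that do not move let the fingers close. It gives the time, the measured TCP pose, the force, the opening and the grip force at its end, in the units of the state.
- get_state(): the state, without advancing time (a new reading comes with each control period).
- cams.grab_frame(name): name is "scene" or "top" or "wrist"; returns a dict with "img" (400x640x3 uint8, red, green, blue), "mtx" (3x3 intrinsics, pixels), "R" (3x3) and "t" (3): a world point X has camera coordinates R X + t. Camera axes: x right, y down, z forward; pixel columns grow to the right and rows downward; lengths in m; the calibration is good to about 2 mm. The wrist camera is an equidistant fisheye: a pixel r from the principal point sees the ray r / f radians off the axis. A picture is of the moment at which its call begins. There is no depth.
- arm.job_done(): hands the job in; it is judged then, once.
Trained networks look in the newest picture that a camera, given by its name, has taken for a name from the list of things; names that differ only in an ending like _2 or _b are one class to them, and where a whole thing is asked for, a point or a joint stands for the part that bears it (a point fixed in the world has none). Each returns a list of dicts, best first, with "confidence" (0 to 1); they miss things now and then, are a little off and sometimes report something else, mostly with a low value. They report only what shows in the picture. A call takes as long as a camera call. They do not tell look-alikes from the thing itself.
- nets.search_frame(camera, label): "centre" ([x, y, z] in m, in world coordinates, good to about 4 mm: the middle of the surface that is visible of it).
- nets.pinpoint(camera, label): "centre" ([x, y, z] in m, in world coordinates, good to about 4 mm: a listed point, or the origin of a listed thing).
The state is a dict: "t": time; "q": joint angles; "qd": joint speeds; "joint_efforts": joint torques, N m; "eef_pos": TCP position; "ee_rot": TCP orientation; "force": force on the tool from outside, world axes, zero at the start; "moment": the same for the moment, N m; "width": finger opening in m; "gripper_force": force on a finger pad.
Only numpy, scipy, OpenCV 4.12 (cv2) and the standard library are available. Lean on these libraries where they do the work, as an engineer would, in place of code of your own. Each camera call takes 0.05 s, during which the arm holds its last target. There are 200 camera calls.

TASK

One of the four plug-in relays on the circuit board, the one that the inspector marked with a red dot, has not gone all the way into its socket. Press it down gently with your fingertips until it is fully home, without gripping it or pulling it out, then take your hand away. Do not touch the other relays, the board or its holder, and leave the loose things on the bench where they are.

Things in the scene. Friction and masses are not known exactly. Their poses are not given: they have to be found in the camera images.
- relay_marked_top (a point): Centre of the flat top of the relay with a red dot (14 mm across) on it: a plug-in relay, clear-covered block 28 (x) x 21.5 (y) x 36 mm tall in a black socket 12 mm high. z is up, x along its 28 mm side. The top is 80 mm above the table when fully home, plus the joint value when not. Its place in the row of four, 49 mm apart along the holder's y, varies.
- relay_marked (a joint): How far the marked relay stands out of its socket, m: 0 fully home, 0.0055 to 0.0085 at the start, 0.012 at most. It slides straight down with about 5 N and stays where it is left; at 0 it stops on its socket. Under any push board and socket give about 0.2 mm per newton (6 mm at most) and spring back when released.
- socket_marked: The marked relay's place on the board, with the socket and relay on it. Origin: centre of the socket's footprint on the board's top face, 32 mm above the table; axes parallel to the holder's.
- relay_1_top (a point): Centre of the flat top of another relay of the same kind and size, without a dot, fully home: 80 mm above the table.
- relay_1 (a joint): How far relay 1 (no dot) stands out of its socket, in m; 0 (home) at the start.
- socket_1: Place of relay 1 on the board, with its socket and relay; origin on the board's top face, 32 mm above the table.
- relay_2_top (a point): Centre of the flat top of another relay of the same kind and size, without a dot, fully home: 80 mm above the table.
- relay_2 (a joint): How far relay 2 (no dot) stands out of its socket, in m; 0 (home) at the start.
- socket_2: Place of relay 2 on the board, with its socket and relay; origin on the board's top face, 32 mm above the table.
- relay_3_top (a point): Centre of the flat top of another relay of the same kind and size, without a dot, fully home: 80 mm above the table.
- relay_3 (a joint): How far relay 3 (no dot) stands out of its socket, in m; 0 (home) at the start.
- socket_3: Place of relay 3 on the board, with its socket and relay; origin on the board's top face, 32 mm above the table.
- board_holder: Fixed aluminium board holder, 216 (x) x 292 (y) mm, with a green circuit board 164 x 233 mm flat between rails at x = -88 and +88 mm (tops 42, claws 48 mm above the table). Origin: on the table under the board's centre; z up. Board top at 32 mm. Relay centres at x = 0, y = -73.5, -24.5, 24.5, 73.5 mm. Green terminals near x = +66, chips and capacitors near x = -58, up to 22 mm tall.
- flux_bottle: White plastic bottle with a black cap, 44 mm across, 85 mm tall, loose and upright on the bench to the holder's -y side. Origin: centre of its underside.
- solder_reel: Reel of solder standing on its end, blue flanges 54 mm across, 44 mm tall, loose on the bench to the holder's +y side. Origin: centre of its underside.
- screwdriver: Yellow-handled screwdriver 160 mm long lying loose on the bench on the robot's side of the holder, roughly along the holder's y. Origin: on the bench under the middle of its length, x from handle to tip.
- spare_relay: A loose spare relay, no dot, pushed in a pink foam block 38 x 32 x 10 mm, 46 mm tall in all, on the bench to the holder's +y side. Origin: centre of its underside.
There are look-alikes about, which are no part of the job. There is more than one size of the solder_reel; the one meant has the size given above.

How it is judged:
By the outcome, as a careful person would: the job done as asked, in the order asked, and still so for the second after the job is handed in, with the robot touching nothing.
It also fails if it takes over 29 s, if anything falls off the work surface, if the arm or the gripper's body presses on something with over 40 N, if the wrist force passes 120 N, or if a joint passes its speed limit or range.

## Working session

There is one attempt and no reset: what is moved stays moved. The work goes in short steps, Python scripts to look and compute and a shell command to move; the robot and the scene stay as the last step left them, time stands still between calls to the robot, and variables do not carry over. Pictures are saved under pics/ and viewed, at most 10 in all, crops included, and the job is handed in when it is done.

```bash
mkdir -p pics; python3 - <<'E'
from station import get_state,cams,arm,nets
import cv2
s=get_state();print({k:s[k] for k in('t','eef_pos','ee_rot','force','width')})
for c in('top','scene'):
    f=cams.grab_frame(c);cv2.imwrite(f'pics/{c}0.png',f['img'][...,::-1])
    for l in('relay_marked_top','relay_1_top','board_holder'):
        print(c,l,[(r['centre'],r['confidence']) for r in nets.pinpoint(c,l)])
E
```

```text
{'t': 0.0, 'eef_pos': array([0.28350827, 0.61202655, 0.22563035]), 'ee_rot': array([ 3.13995938e+00, -9.25883606e-05, -4.33895886e-01]), 'force': array([ 0.02065863,  0.73869417, -0.27016711]), 'width': 0.08744863719812877}
top relay_marked_top [([0.5951, -0.0835, 0.0851], 0.52)]
top relay_1_top [([0.5856, -0.0374, 0.0791], 0.67), ([0.5986, -0.0834, 0.0293], 0.56)]
top board_holder [([0.5736, -0.0101, -0.0022], 0.75), ([0.5972, -0.0854, 0.0872], 0.26)]
scene relay_marked_top [([0.5971, -0.0833, 0.0893], 0.84)]
scene relay_1_top [([0.5841, -0.0383, 0.0822], 0.74)]
scene board_holder [([0.5746, -0.0064, -0.0003], 0.65)]
```

View pics/top0.png

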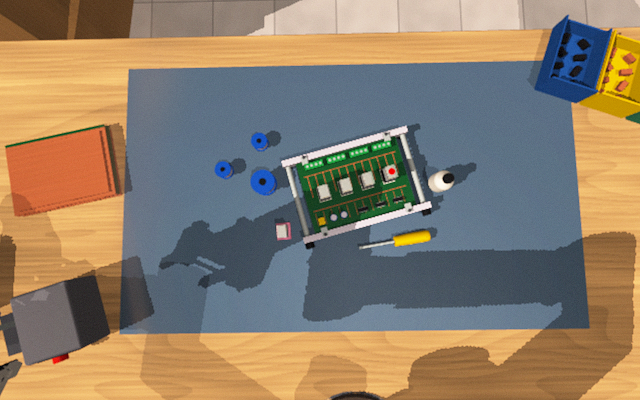

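View pics/scene0.png

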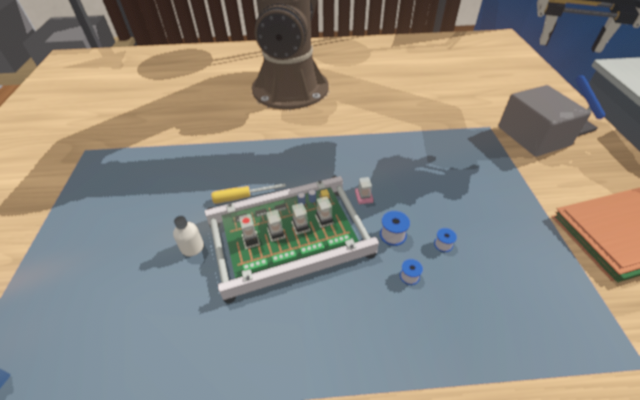

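The marked relay is the one nearest the bottle, with its red dot at about (392,171) in top and (247,221) in scene. I'll triangulate the dot, find the holder's yaw from the relays, and start the approach at a safe height.

```bash
cat > h.py <<'E'
import numpy as np,cv2
from station import get_state,cams,arm,nets
def dot(img,box):
    r,g,b=[img[...,i].astype(int) for i in range(3)]
    m=(r>110)&(r-g>60)&(r-b>60); u0,v0,u1,v1=box
    k=np.zeros_like(m);k[v0:v1,u0:u1]=1;v,u=np.nonzero(m&k);return np.array([u.mean(),v.mean()]),len(u)
def tri(fs,ps):
    P=[f['mtx']@np.c_[f['R'],f['t']] for f in fs]
    X=cv2.triangulatePoints(P[0],P[1],ps[0].reshape(2,1).astype(float),ps[1].reshape(2,1).astype(float))
    return (X[:3]/X[3]).ravel()
def onplane(f,p,z):
    d=f['R'].T@np.linalg.inv(f['mtx'])@[*p,1];c=-f['R'].T@f['t'];return c+d*(z-c[2])/d[2]
E
python3 - <<'E'
from h import *
ft=cams.grab_frame('top');fs=cams.grab_frame('scene')
a,n=dot(ft['img'],(380,160,404,183));b,m=dot(fs['img'],(235,210,260,232))
print(a,n,b,m,tri([ft,fs],[a,b]))
for z in(.0855,.087,.0885):print(z,onplane(ft,a,z),onplane(fs,b,z))
for c in('top','scene'):
  for l in('relay_1_top','relay_2_top','relay_3_top'):print(c,[(r['centre'],r['confidence']) for r in nets.pinpoint(c,l)])
# yaw from other relay tops in top image (read off the picture)
T=[onplane(ft,p,.08)for p in[(324,191.5),(346,185.5),(368,179)]];print(T)
d=T[0]-T[2];print('yaw',np.arctan2(-d[0],d[1]),np.linalg.norm(d))
E
python3 -m creep '{"translation":[[0,0,10],[10,-40,0],[10,-40,0],[20,-40,0],[20,-40,0],[20,-40,0],[20,-40,0],[20,-40,0]],"spin":[0,-0.15,-0.15,-0.15,-0.15,-0.15,-0.15,0],"gripper":[0,0,0,0,0,0,0,0]}' 5
```

```text
[391.39534884 170.76744186] 43 [245.55882353 220.14705882] 34 [ 0.59673393 -0.08226809  0.09104826]
0.0855 [ 0.59761845 -0.08308024  0.0855    ] [ 0.59192827 -0.08370367  0.0855    ]
0.087 [ 0.59737635 -0.08279809  0.087     ] [ 0.59321854 -0.08337659  0.087     ]
0.0885 [ 0.59713425 -0.08251595  0.0885    ] [ 0.59450881 -0.0830495   0.0885    ]
top [([0.5825, -0.0367, 0.081], 0.68)]
top [([0.5725, 0.009, 0.0799], 0.56)]
top [([0.5554, 0.0598, 0.0797], 0.64)]
scene [([0.5836, -0.0353, 0.0808], 0.82)]
scene [([0.571, 0.0151, 0.082], 0.64), ([0.5985, -0.0814, 0.0348], 0.62)]
scene [([0.5565, 0.06, 0.0783], 0.74), ([0.5703, 0.0117, 0.0777], 0.66), ([0.5864, -0.0375, 0.0299], 0.2)]
[array([0.55718222, 0.05810366, 0.08      ]), array([0.5690254 , 0.01180579, 0.08      ]), array([ 0.58194347, -0.0345907 ,  0.08      ])]
yaw 0.2610328802618079 0.09594459148989921
t: 1.6
eef_pos: [0.4044, 0.331, 0.2377]
ee_rot: [-3.14, 0.001, -1.339]
force: [0.6, 0.1, 0.4]
width: 0.0291
gripper_force: 0.0
```

```bash
python3 -m creep '{"translation":[[20,-45,0],[20,-45,0],[20,-45,0],[20,-45,0],[20,-45,0],[20,-45,0],[20,-45,0],[20,-45,0]],"spin":[0.03,0,0,0,0,0,0,0],"gripper":[0,0,0,0,0,0,0,0]}'
python3 -m creep '{"translation":[[30,-50,0],[0,0,-30],[0,0,-30],[0,0,-25],[0,0,0],[0,0,0]],"spin":[0,0,0,0,0,0],"gripper":[0,0,0,0,0,0]}'
python3 - <<'E'
from h import *
s=get_state();print(s['t'],s['eef_pos'],s['force'],s['width'])
for c in('top','scene','wrist'):cv2.imwrite(f'pics/{c}1.png',cams.grab_frame(c)['img'][...,::-1])
a=cv2.imread('pics/wrist1.png');b=cv2.imread('pics/scene1.png')[140:300,170:370]
cv2.imwrite('pics/s1c.png',cv2.resize(b,None,fx=3,fy=3))
E
```

```text
t: 2.4
eef_pos: [0.5646, -0.0295, 0.2378]
ee_rot: [-3.14, -0.0, -1.304]
force: [1.9, 2.0, 0.6]
width: 0.0004
gripper_force: 0.0
t: 3.0
eef_pos: [0.59, -0.0705, 0.1526]
ee_rot: [-3.141, -0.001, -1.303]
force: [-0.8, -0.1, 1.5]
width: 0.0003
gripper_force: 0.0
3.0 [ 0.58999767 -0.07052656  0.15262971] [-0.82763073 -0.12596657  1.50722684] 0.00029482085568771947
```

View pics/wrist1.png

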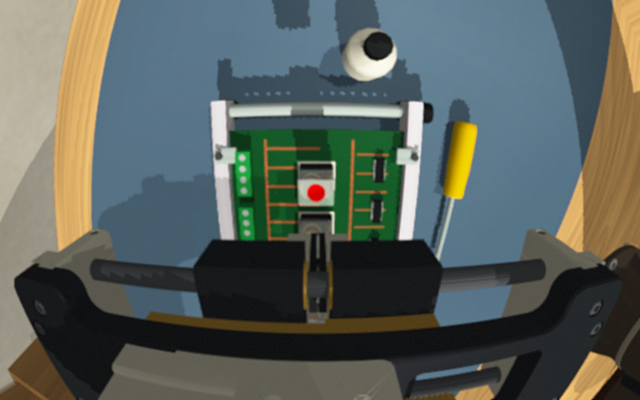

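View pics/s1c.png

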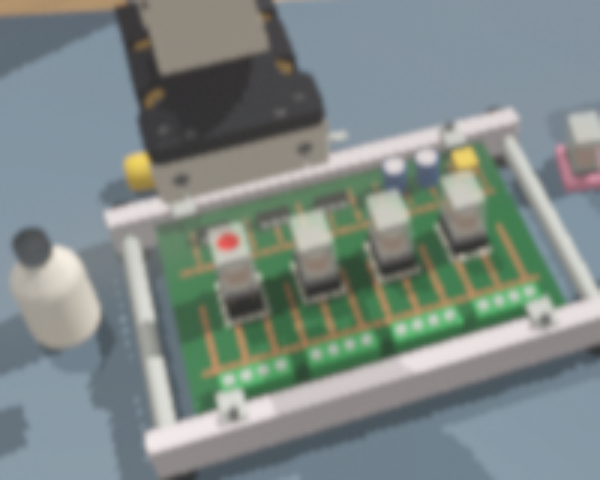

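The wrist view shows the dot at about (316,193) with no obstruction. The tool is lined up with the holder, and the relay clearly stands proud. I'll refine the dot position with the wrist fisheye.

```bash
python3 - <<'E'
from h import *
f=cams.grab_frame('wrist');p,n=dot(f['img'],(295,175,340,212))
def ray(p):
    K=f['mtx'];x=(p[0]-K[0,2])/K[0,0];y=(p[1]-K[1,2])/K[1,1];th=np.hypot(x,y)
    return f['R'].T@np.array([x/th*np.sin(th),y/th*np.sin(th),np.cos(th)])
c=-f['R'].T@f['t'];d=ray(p)
for z in(.0855,.0885):print(p,n,c+d*(z-c[2])/d[2])
fs=cams.grab_frame('scene');q,_=dot(fs['img'],(235,210,260,232));print(q)
dt=np.linalg.inv(fs['mtx'])@[*q,1];c2=-fs['R'].T@fs['t'];d2=fs['R'].T@dt
A=np.c_[d,-d2];k=np.linalg.lstsq(A,c2-c,rcond=None)[0];print(c+d*k[0],c2+d2*k[1])
# rails' mid-line / holder yaw check from wrist: rail inner corners at board level
s=get_state();print(s['eef_pos'],s['force'])
E
```

```text
[315.40148699 192.28624535] 269 [ 0.59489202 -0.0818311   0.0855    ]
[315.40148699 192.28624535] 269 [ 0.59510025 -0.08270233  0.0885    ]
[245.16666667 220.2       ]
[ 0.59518401 -0.08305276  0.08970667] [ 0.59547642 -0.08350621  0.08955469]
[ 0.59022378 -0.07015956  0.15313553] [ 0.06881448 -0.57350612 -0.32451607]
```

```bash
python3 -m creep '{"translation":[[5,-12,0],[0,0,-20],[0,0,-20],[0,0,-10],[0,0,-5],[0,0,0],[0,0,0]],"spin":[0,0,0,0,0,0,0],"gripper":[0,0,0,0,0,0,0]}'
```

```text
t: 3.95
eef_pos: [0.5951, -0.0825, 0.0973]
ee_rot: [-3.141, -0.0, -1.304]
force: [-0.6, -0.8, 0.2]
width: 0.0003
gripper_force: 0.0
```

```bash
for i in 1; do python3 -m creep '{"translation":[[0,0,-2],[0,0,-2],[0,0,-2],[0,0,-2],[0,0,-1],[0,0,-1],[0,0,0],[0,0,0]],"spin":[0,0,0,0,0,0,0,0],"gripper":[0,0,0,0,0,0,0,0]}'; done
```

```text
t: 4.75
eef_pos: [0.5946, -0.0824, 0.0869]
ee_rot: [-3.141, -0.0, -1.304]
force: [-1.6, 1.2, 3.9]
width: 0.0003
gripper_force: 2.1
```

Contact has begun at about 0.087–0.088. I'll continue in small steps.

```bash
python3 -m creep '{"translation":[[0,0,-1],[0,0,-1],[0,0,-1],[0,0,0],[0,0,0]],"spin":[0,0,0,0,0],"gripper":[0,0,0,0,0]}'
python3 -m creep '{"translation":[[0,0,-1],[0,0,-1],[0,0,0],[0,0,0]],"spin":[0,0,0,0],"gripper":[0,0,0,0]}'
```

```text
t: 5.25
eef_pos: [0.5945, -0.0824, 0.0835]
ee_rot: [-3.142, -0.0, -1.304]
force: [-0.6, -0.5, 4.1]
width: 0.0004
gripper_force: 2.1
t: 5.65
eef_pos: [0.5945, -0.0824, 0.0815]
ee_rot: [3.142, 0.0, -1.304]
force: [-1.0, 1.0, 3.5]
width: 0.0004
gripper_force: 2.0
```

```bash
python3 -m creep '{"translation":[[0,0,-1],[0,0,-1],[0,0,0],[0,0,0]],"spin":[0,0,0,0],"gripper":[0,0,0,0]}'
python3 -m creep '{"translation":[[0,0,-1],[0,0,0],[0,0,0]],"spin":[0,0,0],"gripper":[0,0,0]}'
```

```text
t: 6.05
eef_pos: [0.5945, -0.0824, 0.0795]
ee_rot: [3.142, -0.0, -1.304]
force: [-0.9, -0.1, 4.4]
width: 0.0005
gripper_force: 2.0
t: 6.35
eef_pos: [0.5945, -0.0824, 0.0788]
ee_rot: [-3.141, -0.0, -1.304]
force: [-0.8, 0.0, 6.6]
width: 0.0005
gripper_force: 3.4
```

```bash
python3 -m creep '{"translation":[[0,0,-1],[0,0,0],[0,0,0]],"spin":[0,0,0],"gripper":[0,0,0]}'
python3 -m creep '{"translation":[[0,0,-1],[0,0,0],[0,0,0]],"spin":[0,0,0],"gripper":[0,0,0]}'
```

```text
t: 6.65
eef_pos: [0.5946, -0.0824, 0.0782]
ee_rot: [-3.141, -0.0, -1.304]
force: [-1.6, 0.3, 9.8]
width: 0.0002
gripper_force: 4.8
t: 6.95
eef_pos: [0.5947, -0.0825, 0.0777]
ee_rot: [-3.141, -0.0, -1.303]
force: [-3.5, 0.9, 12.7]
width: 0.0004
gripper_force: 6.3
```

The stiffness is now the board's own spring (0.2 mm/N), and the unloaded top works out to 80 mm, so the relay is home. Retreating straight up.

```bash
python3 -m creep '{"translation":[[0,0,3],[0,0,5],[0,0,20],[0,0,40],[-20,45,40],[-20,45,0],[-20,45,0],[0,0,0]],"spin":[0,0,0,0,0,0,0,0],"gripper":[0,0,0,0,0,0,0,0]}'
python3 -m creep '{"translation":[[-20,45,0],[-20,45,0],[-20,45,0],[0,0,0],[0,0,0]],"spin":[0,0,0,0,0],"gripper":[0,0,0,0,0]}'
python3 - <<'E'
from h import *
ft=cams.grab_frame('top');fs=cams.grab_frame('scene')
b,m=dot(fs['img'],(235,210,260,235));a,n=dot(ft['img'],(380,160,404,183));print(a,n,b,m,tri([ft,fs],[a,b]))
cv2.imwrite('pics/s2c.png',cv2.resize(fs['img'][140:300,170:420,::-1],None,fx=3,fy=3))
E
```

```text
t: 7.75
eef_pos: [0.5368, 0.0469, 0.1764]
ee_rot: [-3.141, 0.001, -1.3]
force: [0.7, -0.7, 0.7]
width: -0.0
gripper_force: 0.0
t: 8.25
eef_pos: [0.4781, 0.1789, 0.1758]
ee_rot: [3.141, -0.0, -1.301]
force: [-0.1, -0.9, 0.3]
width: 0.0007
gripper_force: 0.0
[390.57575758 171.57575758] 33 [246.31818182 223.04545455] 22 [ 0.59642201 -0.08220954  0.08261897]
```

View pics/s2c.png

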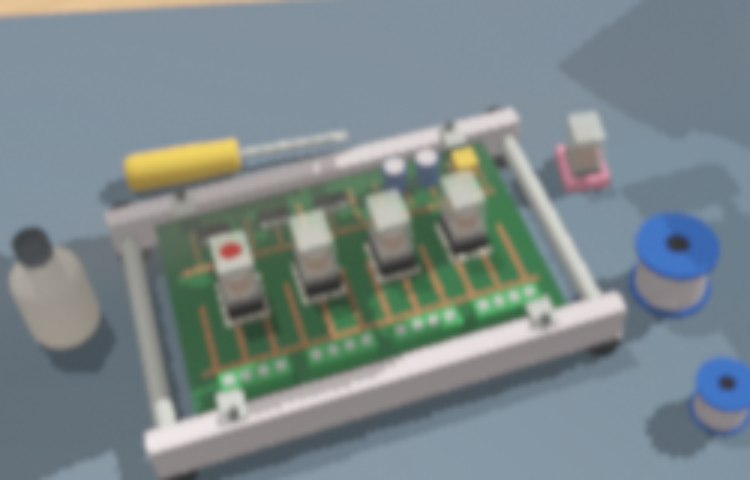

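The marked relay, dot at crop (230,250), now stands level with the other three. It dropped 8.4 mm by triangulation, and nothing else has moved.

```bash
python3 -c "
from station import arm;print(arm.job_done())"
```

```text
the job is handed in; nothing more can be done
None
```

The marked relay is pressed fully home (peak reading about 13 N), the hand is clear, nothing else looks moved in the last picture, and the job was handed in after about 8.5 s of the 29 s allowed.

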